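Blow a washed tube feeder dry on the bench dryer

ROBOT

A 7-joint arm with a two-finger parallel gripper is mounted at the origin on the work surface. World frame = base frame: x ahead of the robot, y to its left, z up, the work surface at z = 0. Lengths are in m, angles in rad, forces in N, time in s.
With the tool pointing down it reaches from about 0.4 to 0.85 m from the base axis. Payload 10.4 kg.
Tool frame: the origin (TCP) lies midway between the tips of the shut fingers; the grasp point (between the pads) lies hold_point_z behind it (hold_point_z is the distance from the TCP to the grasp point, in m); z points along the fingers, y is the line along which they close (so a half turn about z gives the same grasp; the last joint's range is limited). The gripper opens to 87 mm and grips with 3 to 60 N. Pads are 19 mm wide; open, the fingers measure 117 mm over their backs; the gripper's body (75 mm by 190 mm) begins 51 mm behind the grasp point.
Start: joints at [1.248, 0.332, -0.065, 1.46, 0.022, 1.35, -0.088], TCP at [0.185, -0.597, 0.223] pointing down, gripper open.
Joint ranges: [-2.6, 2.6], [-0.5, 2.12], [-1.47, 1.34], [0.16, 2.42], [-1.27, 4.41], [0.06, 2.06], [-2.6, 2.6]. Speed limits (rad/s): [2.22, 2.22, 2.79, 2.79, 3.14, 3.14, 3.14].

INTERFACE

Orientations are given as a unit quaternion [x, y, z, w].
In Python, from bench import * gives the robot as it stands. The module is installed in compiled form; this text tells all that it offers.
- The arm moves only by the tool drive_tool, never from a script. Its argument "increments" is a list of rows, each a list of 6 numbers: the shift along the tool's x, y, z scaled (see below), then the turn, a rotation vector about the tool's x, y, z scaled (see below). In form: [[dx, dy, dz, rx, ry, rz], ...]. A call has exactly 5 rows; each row is the pose to reach, as a shift and turn from the pose commanded when the call began, along the tool's axes at that moment; what a row does not reach only later rows make up. The controller multiplies each number of a shift by 300 mm and each number of a turn by pi/4 rad. A row lasts 1/12 s, in which the tool goes at most 41.7 mm and 7.16 degrees, less where a joint would pass 70% of its speed; a pose out of reach is approached as far as the arm can. A call with a number of a shift or a turn outside -1 to 1 is refused whole. A call with a gripper value outside its range is refused whole. "claw" is the closure, from 0 (fully open) to 1 (shut), set as the call begins (left out, the last holds). The fingers move at their own pace and stop on an object; "force" is the grip in N (left out, the last holds). Time passes only in rows, so rows that repeat a pose let the fingers close, or fill a call up. It gives the time, the measured TCP pose, the force, the opening and the grip force at its end, in the units of the state.
- read_state(): the state, without advancing time (a new reading comes with each control period).
- camera(name): name is "side" or "top" or "wrist"; returns the picture (384x512x3 uint8, blue, green, red); there is no depth.
- get_calibration(name): a dict with "K" (3x3 intrinsics, pixels), "k1" (the pictures are not rectified: a ray, as slopes to the right and down, at radius r is drawn at 1 + k1 r^2 times it, then the intrinsics apply), "position" and "rotation" of the camera in the world. Camera axes: x right, y down, z forward; pixel columns grow to the right and rows downward; lengths in m; the calibration is good to about 2 mm. A picture is of the moment at which its call begins: read the wrist's pose just before it. get_calibration takes no time and is no camera call; for the wrist camera it gives the pose at the moment of the call.
- close_job(): hands the job in; it is judged then, once.
The state is a dict: "time": time; "joint_positions": joint angles; "joint_vel": joint speeds; "joint_torque": joint torques, N m; "ee_pos": TCP position; "eef_rot": TCP orientation; "ft_force": force on the tool from outside, world axes, zero at the start; "torque": the same for the moment, N m; "width": finger opening in m; "grip_force": force on a finger pad.
Only numpy, scipy, OpenCV 4.12 (cv2) and the standard library are available. Lean on these libraries where they do the work, as an engineer would, in place of code of your own. Each camera call takes 0.05 s, during which the arm holds its last target. There are 200 camera calls.

TASK

Take the orange-capped acrylic tube feeder out of the rack with a gentle grip (it cracks easily) and stand it upright, fully down, in the round nest of the blue air dryer, and let go of it. Then push the dryer's spring-return dial arm round clockwise by its red knob, past the first two clicks to the third (three red dots), without running it on to its end stop, and finish while still holding it there against the spring; do not disturb the other things.

Things in the scene. Friction and masses are not known exactly. Their poses are not given: they have to be found in the camera images.
- feeder: The feeder to dry: an upright clear acrylic tube, 52 mm diameter and 140 mm tall, 140 to 270 g, with an orange base ring and orange cap (cap is the top 20 mm); round and smooth, so graspable from any side. Origin: centre of its underside; z up along the tube. It stands in one of the rack's four slots. It cracks if the force between the fingers and it goes above 100 N (sum over both fingers: grip with less than about 45 N per finger).
- feeder_g1: One of three like feeders, 52 mm diameter, 140 mm tall, but with green base and cap, in another rack slot; must stay there. Origin: centre of its underside.
- feeder_g2: Green-capped feeder, as feeder_g1.
- feeder_g3: Green-capped feeder, as feeder_g1.
- rack: Fixed grey galvanised rack block, 80 mm (its x) by 320 mm (its y) by 45 mm high, with four slots, each 56 mm square and 40 mm deep, in a row along its y at 80 mm spacing (y = -120, -40, 40, 120 mm). Neighbouring tubes leave only 28 mm between them along the row; across the row (its x) there is free room for fingers. Origin: centre of its underside.
- dryer: Fixed blue bench dryer, deck 200 mm (its x) by 300 mm (its y) by 60 mm high; grey round blower behind it (+x side), 90 mm high. Origin: centre of the deck's underside; x points away from the robot at yaw 0, y to the left. The round nest is a 58 mm hole, 35 mm deep, in its left half (centre x 0, y 90 mm); the dial is in its right half (axis at x 20, y -65 mm). Dots beside the dial mark the clicks: one green, two yellow, three red.
- nest (a point): Centre of the nest's floor, 25 mm above the dryer's underside and 35 mm below the deck's top. A seated feeder's underside is at this point.
- dial_axis (a point): Point on the dial's vertical axis, at the deck's top (60 mm above the dryer's underside).
- knob (a point): Centre of the top of the upright red knob at the end of the dial arm, moving with it: a plastic cylinder of 18 mm diameter and 40 mm height (this point is its top, 60 mm above the deck), 80 mm from the dial's axis. The black arm under it, 14 mm wide, spans 10 to 20 mm above the deck; the hub round the axis, radius 28 mm, reaches 24 mm above the deck.
- dial (a joint): Dial arm's angle in rad: 0 at rest, growing clockwise seen from above. At angle q the arm points from the axis in the dryer's own direction 225 deg - q (counterclockwise from its +x; at rest towards -x, -y). Clicks (soft detents) at 0.40, 0.80, 1.20; end stop 1.48. A spring always returns it to 0: at the knob about 4 N near rest, 8 N at the third click, up to 13 N riding over a click.
- tray: Fixed white plastic tray, 180 by 400 mm, 30 mm high, behind the rack. Origin: centre of its underside.
- dustpan: Bamboo dustpan, about 120 by 110 mm pan, lying in the tray. Bystander. Origin: centre of its underside.
- cup: Steel measuring cup, 72 mm across, 60 mm high, with a flat handle, in the tray. Bystander. Origin: centre of its underside.
- tin: Closed yellow tin canister, 88 mm across, 99 mm high, in the tray. Bystander. Origin: centre of its underside.
Things that resemble listed ones, but are neither listed nor needed, are in the scene too. Leave any purple or yellow look-alike of the feeder alone.

How it is judged:
On the way, in this order (a step that is already met when the one before it is completed fails the run):
1. the orange-capped feeder stands fully down in the dryer's nest, let go (horizontal distance between feeder and nest below 0.007 m and z of feeder in the frame of nest below 0.005 m and angle between feeder's own z axis and vertical below 0.12 rad and contact force between the fingers and feeder below 0.1 N), for 0.2 s.
2. the dial arm is at the third click (value of joint dial between 1.09 and 1.31 rad), for 0.5 s.
At the end, for the whole second after the job is handed in: The orange-capped feeder stands fully down in the nest (within 7 mm of its centre, 5 mm of its floor, upright within 0.12 rad, not touched), and the fingers are still holding the dial arm at the third click (1.20 rad, plus or minus 0.11), pushing with more than 1.5 N (all of step 1 and all of step 2 and contact force between the fingers and dryer above 1.5 N); the arm keeps its last pose, push and grip.
It fails at once if the orange-capped feeder is gripped or pushed by the fingers with more than 100 N in all (contact force between the fingers and feeder above 100 N).
It fails at once if the orange-capped feeder is tipped over (angle between feeder's own z axis and vertical above 0.6 rad).
It fails at once if the dial is run on to its end stop (value of joint dial above 1.42 rad).
It fails at once if another thing is disturbed (moved more than 30 mm) (distance of any of feeder_g1, feeder_g2, feeder_g3, dustpan, cup, tin from where it was at the start of the episode above 0.03 m).
It also fails if it takes over 64 s, if anything falls off the work surface, if the arm or the gripper's body presses on something with over 40 N, if the wrist force passes 120 N, or if a joint passes its speed limit or range.

## Working session

There is one attempt and no reset: what is moved stays moved. The work goes in short steps, Python scripts to look and compute and a tool call to move; the robot and the scene stay as the last step left them, time stands still between calls to the robot, and variables do not carry over. Pictures are saved under pics/ and viewed, at most 10 in all, crops included, and the job is handed in when it is done.

Besides the shell and the picture viewer there is one more tool, called after ">>>" by a JSON object that holds its "name" and its "arguments". drive_tool: Moves the arm, as the interface text tells. Its arguments: {"type":"object","properties":{"increments":{"type":"array","items":{"type":"array","items":{"type":"number"}}},"claw":{"type":"number"},"force":{"type":"number"}},"required":["increments"]}

```bash
mkdir -p pics
cat > h.py <<'E'
from bench import *
import numpy as np, cv2
from scipy.spatial.transform import Rotation as R
def ray(c,u,v):
    K=c["K"];K=np.array(K);x=(u-K[0,2])/K[0,0];y=(v-K[1,2])/K[1,1]
    rd=np.hypot(x,y);r=rd
    for _ in range(20): r=rd/(1+c["k1"]*r*r)
    s=r/rd if rd>0 else 1
    d=np.array(c["rotation"])@np.array([x*s,y*s,1.]);return np.array(c["position"]),d
def onz(c,u,v,z):
    p,d=ray(c,u,v);return p+d*(z-p[2])/d[2]
def proj(c,P):
    q=np.array(c["rotation"]).T@(np.array(P)-np.array(c["position"]));x,y=q[:2]/q[2];k=1+c["k1"]*(x*x+y*y)
    K=np.array(c["K"]);return K[0,0]*x*k+K[0,2],K[1,1]*y*k+K[1,2]
E
python3 - <<'E'
from h import *
s=read_state();print(s)
ims=[]
for n in["top","side"]:
    im=camera(n);c=get_calibration(n);cv2.imwrite(f"pics/{n}0.png",im);np.save(n+"0.npy",im);print(n,c)
    hsv=cv2.cvtColor(im,cv2.COLOR_BGR2HSV)
    for nm,lo,hi in[("orange",(6,140,90),(20,255,255)),("red",(0,140,70),(5,255,255)),("green",(40,90,50),(85,255,255)),("blue",(95,90,50),(125,255,255))]:
        m=cv2.inRange(hsv,lo,hi);k,_,st,ce=cv2.connectedComponentsWithStats(m)
        for i in range(1,k):
            if st[i,4]>25: print(nm,st[i].tolist(),ce[i].round(1).tolist(),onz(c,*ce[i],.14).round(3))
E
```

```text
{'time': 0.0, 'joint_positions': array([ 1.24838422,  0.3328653 , -0.06470334,  1.46094274,  0.02158577,
        1.34991975, -0.08852814]), 'joint_vel': array([-9.86947429e-05, -8.20724081e-04, -5.89678343e-04, -1.65548620e-03,
       -1.41462165e-03,  3.21319181e-03, -4.76355215e-04]), 'joint_torque': array([ 2.90043454e-04, -6.23241305e+01,  2.49656121e-02, -3.89902210e+01,
       -6.13812916e-02,  3.97964590e-02,  1.47032074e-04]), 'ee_pos': array([ 0.18447104, -0.59674134,  0.22175738]), 'eef_rot': array([ 9.88785386e-01,  1.49341697e-01, -1.33731434e-04, -7.07591850e-04]), 'ft_force': array([ 0.78385256, -0.41789188, -0.40112229]), 'torque': array([-0.02952036, -0.0406932 , -0.05716123]), 'grip_force': 0.0, 'width': 0.08735341478588472}
top {'K': array([[426.63891077,   0.        , 259.49114351],
       [  0.        , 426.63891077, 195.48606684],
       [  0.        ,   0.        ,   1.        ]]), 'k1': -0.14086080430701226, 'position': array([0.34535255, 0.01814582, 1.15376997]), 'rotation': array([-0.70190166,  0.70429665, -0.07547116,  0.07486255])}Traceback (most recent call last):
  File "<stdin>", line 10, in <module>
  File "h.py", line 11, in onz
    p,d=ray(c,u,v);return p+d*(z-p[2])/d[2]
        ~~~^^^^^^^
  File "h.py", line 9, in ray
    d=np.array(c["rotation"])@np.array([x*s,y*s,1.]);return np.array(c["position"]),d
      ~~~~~~~~~~~~~~~~~~~~~~~^~~~~~~~~~~~~~~~~~~~~~~
ValueError: matmul: Input operand 1 has a mismatch in its core dimension 0, with gufunc signature (n?,k),(k,m?)->(n?,m?) (size 3 is different from 4)
```

View pics/top0.png

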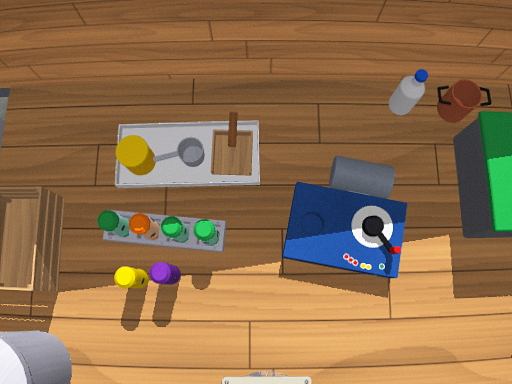

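```bash
sed -i 's/np.array(c\["rotation"\])/R.from_quat(c["rotation"]).as_matrix()/g' h.py
python3 - <<'E'
from h import *
for n in["top","side","wrist"]:
    c=get_calibration(n);im=camera(n);cv2.imwrite(f"pics/{n}1.png",im);print(n,c["position"],c["rotation"],c["k1"],R.from_quat(c["rotation"]).as_matrix().round(3).tolist())
    hsv=cv2.cvtColor(im,cv2.COLOR_BGR2HSV)
    for nm,lo,hi in[("orange",(6,180,90),(14,255,255)),("red",(0,190,90),(4,255,255)),("green",(40,120,50),(85,255,255)),("blue",(100,120,40),(125,255,255)),("white",(0,0,215),(180,25,255))]:
        m=cv2.inRange(hsv,lo,hi);k,_,st,ce=cv2.connectedComponentsWithStats(m)
        for i in range(1,k):
            if st[i,4]>15: print(nm,st[i].tolist(),ce[i].round(1).tolist(),onz(c,*ce[i],.14).round(3)[:2])
E
```

```text
top [0.34535255 0.01814582 1.15376997] [-0.70190166  0.70429665 -0.07547116  0.07486255] -0.14086080430701226 [[-0.003, -0.977, 0.211], [-1.0, 0.003, -0.001], [0.0, -0.211, -0.977]]
orange [129, 213, 21, 21, 331] [139.3, 223.1] [0.497 0.309]
red [390, 247, 10, 7, 53] [394.7, 249.9] [ 0.429 -0.308]
green [478, 111, 34, 121, 3187] [497.9, 165.8] [ 0.642 -0.603]
green [98, 210, 21, 21, 355] [107.9, 220.3] [0.504 0.388]
green [161, 216, 22, 22, 360] [171.4, 226.5] [0.489 0.229]
green [194, 219, 22, 22, 368] [204.1, 229.7] [0.481 0.15 ]
blue [415, 69, 13, 13, 129] [420.9, 75.3] [ 0.893 -0.418]
blue [282, 182, 125, 96, 7141] [338.7, 229.6] [ 0.48  -0.173]
white [382, 223, 11, 17, 122] [387.6, 230.1] [ 0.478 -0.293]
white [352, 228, 27, 19, 174] [362.5, 238.2] [ 0.459 -0.23 ]
white [0, 338, 27, 46, 831] [10.1, 365.9] [0.144 0.623]
white [223, 377, 23, 4, 38] [233.6, 377.9] [0.139 0.077]
white [282, 377, 28, 3, 38] [296.9, 377.4] [ 0.139 -0.067]
side [4.21860811e-04 8.74164634e-01 7.18948502e-01] [-0.24627286  0.83030461 -0.48030261  0.13875638] -0.1100303192421882 [[-0.84, -0.276, 0.467], [
[... 184 characters left out ...]
 17, 314] [243.4, 219.2] [0.476 0.162]
green [210, 226, 23, 19, 350] [221.0, 235.1] [0.482 0.24 ]
green [155, 262, 26, 21, 445] [167.6, 272.2] [0.497 0.398]
blue [235, 100, 8, 6, 46] [238.5, 102.6] [ 0.937 -0.497]
blue [249, 157, 112, 76, 4378] [301.7, 195.4] [ 0.412 -0.008]
white [310, 175, 22, 6, 57] [320.0, 178.4] [ 0.412 -0.115]
white [188, 338, 84, 46, 1686] [228.3, 368.6] [0.268 0.517]
white [282, 338, 19, 3, 19] [291.0, 338.7] [0.215 0.412]
wrist [ 0.25310145 -0.57519614  0.38213466] [ 0.79779467 -0.58796666 -0.07950928  0.10722473] -0.09203731756344849 [[0.296, -0.921, -0.253], [-0.955, -0.286, -0.078], [-0.001, 0.265, -0.964]]
blue [499, 0, 13, 31, 261] [506.8, 16.0] [ 0.358 -0.72 ]
```

View pics/side1.png

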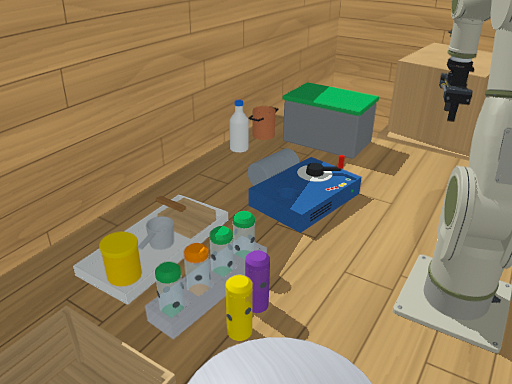

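```bash
cat >> h.py <<'E'
def go(x,y,z,yaw):
    """print remaining shift/turn to a downward pose, tool units (from measured pose), final-row values"""
    s=read_state();Rt=R.from_quat(s["eef_rot"]);d=np.array([x,y,z])-s["ee_pos"]
    a=np.radians(yaw);T=R.from_matrix(np.array([[np.cos(a),np.sin(a),0],[np.sin(a),-np.cos(a),0],[0,0,-1]]))
    print("t",round(s["time"],2),"pos",s["ee_pos"].round(4),"yaw",np.degrees(np.arctan2(*Rt.as_matrix()[[1,0],0])).round(2),"dist",np.linalg.norm(d).round(3))
    print("shift",(Rt.inv().apply(d)/.3).round(4),"turn",((Rt.inv()*T).as_rotvec()/(np.pi/4)).round(3))
E
python3 - <<'E'
import bench;print([n for n in dir(bench) if n[0]!='_'], getattr(bench,'hold_point_z',None))
from h import *
im=cv2.imread("pics/top1.png");c=get_calibration("top")
cv2.imwrite("pics/tc.png",cv2.resize(im[170:290,270:420],None,fx=5,fy=5,interpolation=cv2.INTER_CUBIC))
E
```

```text
['PlanningError', 'camera', 'close_job', 'get_calibration', 'hold_point_z', 'read_state'] 0.0187
```

>>> {"name": "drive_tool", "arguments": {"increments": [[0.095,-0.088,-0.031,0,0,-0.15],[0.19,-0.176,-0.062,0,0,-0.3],[0.285,-0.265,-0.093,0,0,-0.45],[0.38,-0.353,-0.124,0,0,-0.6],[0.475,-0.44,-0.155,0,0,-0.75]], "claw": 0}}

```text
time: 0.62
ee_pos: [0.2823, -0.4271, 0.2694]
eef_rot: [0.902, 0.433, -0.0, 0.0]
ft_force: [0.5, -1.5, 0.4]
width: 0.087
grip_force: 0.0
```

```bash
python3 -c "
from h import *
go(.45,-.13,.35,84.5);print(read_state()['joint_positions'])"
```

```text
t 0.62 pos [ 0.2823 -0.4271  0.2694] yaw 51.26 dist 0.351
shift [ 1.1222 -0.1838 -0.2692] turn [-0.     0.    -0.739]
[ 1.12712742  0.07311216 -0.24171956  1.6720031   0.0181207   1.39865396
  0.20673953]
```

View pics/tc.png

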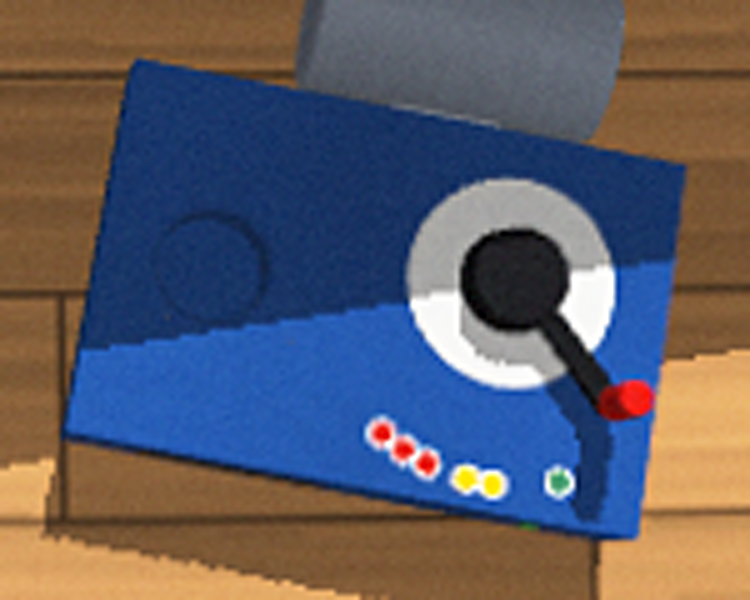

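>>> {"name": "drive_tool", "arguments": {"increments": [[0.128,-0.021,-0.031,0,0,-0.15],[0.256,-0.042,-0.062,0,0,-0.3],[0.384,-0.063,-0.093,0,0,-0.45],[0.512,-0.084,-0.124,0,0,-0.6],[0.64,-0.105,-0.155,0,0,-0.74]]}}

```text
time: 1.03
ee_pos: [0.3788, -0.2581, 0.3161]
eef_rot: [0.74, 0.673, -0.0, 0.0]
ft_force: [0.7, -0.9, -0.5]
width: 0.0873
grip_force: 0.0
```

```bash
python3 -c "
from h import *
go(.45,-.13,.35,84.5)"
```

```text
t 1.03 pos [ 0.3788 -0.2581  0.3161] yaw 84.56 dist 0.15
shift [ 0.4476  0.1959 -0.1133] turn [0.    0.001 0.001]
```

>>> {"name": "drive_tool", "arguments": {"increments": [[0.11,0.05,-0.03,0,0,0],[0.22,0.1,-0.06,0,0,0],[0.33,0.15,-0.09,0,0,0],[0.44,0.196,-0.113,0,0,0],[0.44,0.196,-0.113,0,0,0]]}}

```text
time: 1.45
ee_pos: [0.4531, -0.1274, 0.3511]
eef_rot: [0.739, 0.674, 0.001, 0.001]
ft_force: [0.6, 0.7, -1.2]
width: 0.0869
grip_force: 0.0
```

Run:
```python
from h import *
go(.45,-.13,.35,84.5)
c=get_calibration("wrist");im=camera("wrist");cv2.imwrite("pics/w2.png",im);np.save("cw2.npy",c,allow_pickle=True)
ct=get_calibration("top")
f=lambda p:np.array(p)/5+np.array([270,170])-.4
for nm,p in dict(nest=(210,268),disc=(512,284),c1=(137,60),c2=(684,165),c4=(65,435)).items(): 
    P=onz(ct,*f(p),.06);print(nm,P.round(4),"wrist px",np.round(proj(c,P)))
```

```text
t 1.45 pos [ 0.4531 -0.1274  0.3511] yaw 84.77 dist 0.004
shift [-0.0095 -0.0094  0.0036] turn [ 0.004 -0.001  0.006]
nest [ 0.5079 -0.1181  0.06  ] wrist px [302. 141.]
disc [ 0.4984 -0.2766  0.06  ] wrist px [302. 252.]
c1 [ 0.6192 -0.0826  0.06  ] wrist px [385. 107.]
c2 [ 0.5612 -0.3739  0.06  ] wrist px [346. 306.]
c4 [ 0.4221 -0.0416  0.06  ] wrist px [231.  87.]
```

View pics/w2.png

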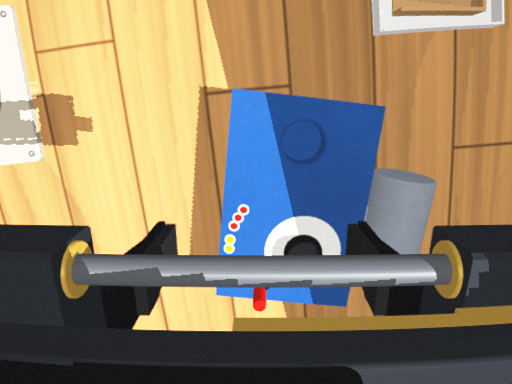

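Run:
```python
from h import *
c=np.load("cw2.npy",allow_pickle=True).item();im=cv2.imread("pics/w2.png")
hsv=cv2.cvtColor(im,cv2.COLOR_BGR2HSV);m=cv2.inRange(hsv,(100,120,40),(125,255,255))
g=cv2.GaussianBlur(im[:,:,0],(3,3),0).astype(np.float32)
bg=cv2.medianBlur(im[:,:,0],31).astype(np.float32)
d=bg-g;roi=np.zeros_like(m);cv2.circle(roi,(302,141),28,255,-1)
mk=((d>8)&(roi>0)).astype(np.uint8);ys,xs=np.nonzero(mk)
P=np.array([onz(c,u,v,.06)[:2] for u,v in zip(xs,ys)]).astype(np.float32)
print(len(P));A=np.c_[2*P,np.ones(len(P))];
for _ in range(4):
    s=np.linalg.lstsq(A,(P**2).sum(1),rcond=None)[0];r=np.sqrt(s[2]+s[0]**2+s[1]**2);e=abs(np.hypot(*(P-s[:2]).T)-r);print(s[:2],r,len(P),e.mean());k=e<max(.002,2*np.median(e));P=P[k];A=A[k]
v=np.zeros((60*6,70*6*2,3),np.uint8);cr=lambda a:cv2.resize(a[110:170,267:337],None,fx=6,fy=6)
v[:,:420]=cr(im);v[:,420:]=cr(np.dstack([mk*255]*3));cv2.imwrite("pics/n2.png",v[:,:800])
# deck corners, plane-fitted lines of visible edges left (y+) and far
cn=max(cv2.findContours(m,0,1)[0],key=cv2.contourArea)[:,0]
Q=np.array([onz(c,u,v,.06)[:2] for u,v in cn])
sel=lambda f:np.array([q for q,(u,v) in zip(Q,cn) if f(u,v)])
for nm,f in[("left",lambda u,v:245<u<375 and v<112),("far",lambda u,v:115<v<165 and u>330)]:
    L=sel(f);x=cv2.fitLine(L.astype(np.float32),cv2.DIST_HUBER,0,.01,.01).ravel();print(nm,len(L),x, np.degrees(np.arctan2(x[1],x[0])))
```

```text
604
[ 0.50766799 -0.11817415] 0.028503303177999664 604 0.001887737111866746
[ 0.50810826 -0.11847549] 0.028320499458386297 509 0.0013918799689707753
[ 0.50813739 -0.1185651 ] 0.028378361018266685 446 0.0011626609482180731
[ 0.50817887 -0.11867367] 0.028492628337598098 396 0.0009992635879290121
left 129 [ 0.9802042  -0.19798912  0.5219398  -0.06334799] -11.419392
far 49 [ 0.19520248  0.98076296  0.60885537 -0.12522198] 78.74345
```

View pics/n2.png

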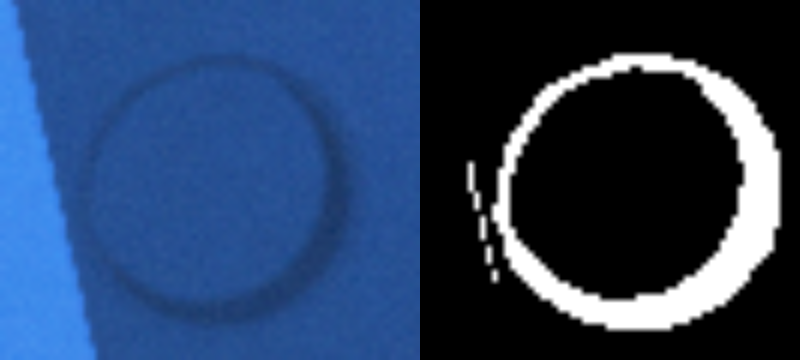

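Run:
```python
from h import *
c=np.load("cw2.npy",allow_pickle=True).item()
mk=(cv2.imread("pics/n2.png",0)[:,420:]>127).astype(np.uint8)
cn=max(cv2.findContours(mk,0,1)[0],key=cv2.contourArea)
hull=cv2.convexHull(cn)[:,0]
cn=cn[:,0][cn[:,0,0]>87]
P=np.array([onz(c,(u+.5)/6-.5+267,(v+.5)/6-.5+110,.06)[:2] for u,v in cn]);A=np.c_[2*P,np.ones(len(P))]
s=np.linalg.lstsq(A,(P**2).sum(1),rcond=None)[0];r=np.sqrt(s[2]+s[0]**2+s[1]**2);print(s,r,abs(np.hypot(*(P-s[:2]).T)-r).max())
print(P.min(0),P.max(0))
```

```text
[ 0.50941859 -0.11919603 -0.27276916] 0.030754305984640073 0.0018035042549677319
[ 0.479511   -0.14976473] [ 0.54031807 -0.08842566]
```

>>> {"name": "drive_tool", "arguments": {"increments": [[0.13,0,0,0,0,0],[0.26,0,0,0,0,0],[0.39,0,0,0,0,0],[0.52,0,0,0,0,0],[0.65,0,0,0,0,0]]}}

```text
time: 1.92
ee_pos: [0.4694, 0.0602, 0.3494]
eef_rot: [0.742, 0.67, -0.0, 0.0]
ft_force: [0.3, -0.3, -0.4]
width: 0.087
grip_force: 0.0
```

```bash
python3 -c "
from h import *
go(.49,.26,.35,84.5)"
```

```text
t 1.92 pos [0.4694 0.0602 0.3494] yaw 84.13 dist 0.201
shift [ 6.695e-01  1.000e-04 -2.600e-03] turn [ 0.     0.001 -0.008]
```

>>> {"name": "drive_tool", "arguments": {"increments": [[0.13,0,0,0,0,0],[0.26,0,0,0,0,0],[0.39,0,0,0,0,0],[0.52,0,0,0,0,0],[0.62,0,0,0,0,0]]}}

```text
time: 2.33
ee_pos: [0.4883, 0.2463, 0.349]
eef_rot: [0.742, 0.671, -0.0, -0.0]
ft_force: [-0.3, 0.1, 0.1]
width: 0.0871
grip_force: 0.0
```

>>> {"name": "drive_tool", "arguments": {"increments": [[0,0,0,0,0,0],[0,0,0,0,0,0],[0,0,0,0,0,0],[0,0,0,0,0,0],[0,0,0,0,0,0]]}}

```text
time: 2.75
ee_pos: [0.489, 0.2427, 0.3495]
eef_rot: [0.743, 0.67, -0.0, 0.001]
ft_force: [0.6, -0.0, -0.8]
width: 0.0869
grip_force: 0.0
```

Run:
```python
from h import *
c=get_calibration("wrist");im=camera("wrist");cv2.imwrite("pics/w3.png",im)
hsv=cv2.cvtColor(im,cv2.COLOR_BGR2HSV)
for nm,lo,hi in[("orange",(6,170,60),(16,255,255)),("green",(40,120,40),(85,255,255))]:
    m=cv2.inRange(hsv,lo,hi);k,_,st,ce=cv2.connectedComponentsWithStats(m)
    for i in range(1,k):
        if st[i,4]>150:
            P=np.array([onz(c,u,v,.145)[:2] for v,u in np.argwhere(cv2.inRange(cv2.Mat(np.int32(_==i)),1,1))])
            print(nm,st[i].tolist(),ce[i].round(1),onz(c,*ce[i],.145).round(4)[:2],P.min(0).round(4),P.max(0).round(4))
go(.497,.309,.24,84.5)
```

```text
orange [239, 75, 48, 49, 1748] [262.9  99.3] [0.4973 0.3106] [0.4722 0.286 ] [0.5212 0.3346]
green [237, 0, 50, 48, 1981] [261.7  21.9] [0.5037 0.3857] [0.4794 0.3613] [0.5282 0.4079]
green [241, 149, 45, 48, 1650] [263.  172.4] [0.4895 0.2338] [0.465 0.207] [0.5137 0.2594]
green [243, 216, 43, 40, 1419] [263.8 237.1] [0.4827 0.1584] [0.4579 0.1342] [0.5065 0.184 ]
t 2.8 pos [0.4889 0.243  0.3496] yaw 84.08 dist 0.128
shift [0.222  0.0038 0.3651] turn [ 0.001  0.001 -0.009]
```

View pics/w3.png

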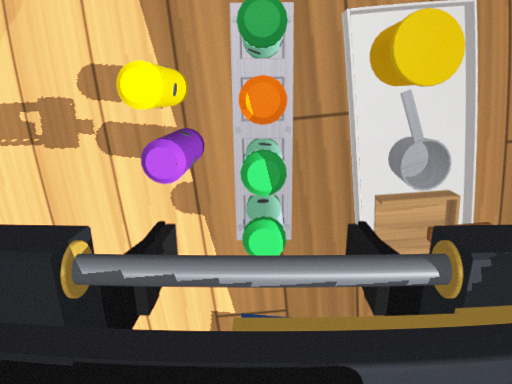

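>>> {"name": "drive_tool", "arguments": {"increments": [[0.056,0.001,0.09,0,0,-0.002],[0.112,0.002,0.18,0,0,-0.004],[0.168,0.003,0.27,0,0,-0.006],[0.225,0.004,0.365,0,0,-0.009],[0.225,0.004,0.365,0,0,-0.009]]}}

```text
time: 3.22
ee_pos: [0.4944, 0.3119, 0.2346]
eef_rot: [0.739, 0.674, -0.003, -0.001]
ft_force: [-1.6, 0.6, -0.7]
width: 0.0867
grip_force: 0.0
```

>>> {"name": "drive_tool", "arguments": {"increments": [[0,0,0,0,0,0],[0,0,0,0,0,0],[0,0,0,0,0,0],[0,0,0,0,0,0],[0,0,0,0,0,0]]}}

```text
time: 3.63
ee_pos: [0.497, 0.311, 0.2411]
eef_rot: [0.74, 0.673, 0.001, 0.001]
ft_force: [0.7, -0.5, -0.3]
width: 0.0871
grip_force: 0.0
```

```bash
python3 -c "
from h import *
go(.497,.310,.089,84.5)"
```

```text
t 3.63 pos [0.497  0.311  0.2411] yaw 84.56 dist 0.152
shift [-0.0036 -0.0007  0.5068] turn [ 0.002 -0.001  0.001]
```

>>> {"name": "drive_tool", "arguments": {"increments": [[-0.001,0,0.1,0,0,0],[-0.002,0,0.2,0,0,0],[-0.003,0,0.3,0,0,0],[-0.0035,0,0.4,0,0,0],[-0.0035,0,0.507,0,0,0]]}}

```text
time: 4.05
ee_pos: [0.497, 0.3102, 0.0875]
eef_rot: [0.74, 0.673, 0.001, 0.0]
ft_force: [0.8, 0.4, -0.7]
width: 0.0871
grip_force: 0.0
```

>>> {"name": "drive_tool", "arguments": {"increments": [[0,0,0,0,0,0],[0,0,0,0,0,0],[0,0,0,0,0,0],[0,0,0,0,0,0],[0,0,0,0,0,0]], "claw": 0.3, "force": 12}}

```text
time: 4.47
ee_pos: [0.4973, 0.3111, 0.0899]
eef_rot: [0.74, 0.673, 0.001, 0.0]
ft_force: [0.1, -1.1, 0.2]
width: 0.0639
grip_force: 0.0
```

>>> {"name": "drive_tool", "arguments": {"increments": [[0,0,0,0,0,0],[0,0,0,0,0,0],[0,0,0,0,0,0],[0,0,0,0,0,0],[0,0,0,0,0,0]], "claw": 0.6, "force": 15}}

```text
time: 4.88
ee_pos: [0.4967, 0.3106, 0.0884]
eef_rot: [0.739, 0.673, 0.0, 0.0]
ft_force: [0.1, 0.1, 5.8]
width: 0.0518
grip_force: 15.0
```

>>> {"name": "drive_tool", "arguments": {"increments": [[0,0,0,0,0,0],[0,0,0,0,0,0],[0,0,0,0,0,0],[0,0,0,0,0,0],[0,0,0,0,0,0]]}}

```text
time: 5.3
ee_pos: [0.4967, 0.3107, 0.0884]
eef_rot: [0.739, 0.673, 0.0, 0.0]
ft_force: [0.2, -0.7, 5.8]
width: 0.0519
grip_force: 15.0
```

>>> {"name": "drive_tool", "arguments": {"increments": [[0,0,-0.03,0,0,0],[0,0,-0.08,0,0,0],[0,0,-0.16,0,0,0],[0,0,-0.26,0,0,0],[0,0,-0.36,0,0,0]], "force": 20}}

```text
time: 5.72
ee_pos: [0.4957, 0.3104, 0.1978]
eef_rot: [0.739, 0.673, -0.0, -0.0]
ft_force: [0.9, 0.3, -2.6]
width: 0.0515
grip_force: 20.0
```

>>> {"name": "drive_tool", "arguments": {"increments": [[0,0,-0.1,0,0,0],[0,0,-0.2,0,0,0],[0,0,-0.27,0,0,0],[0,0,-0.3,0,0,0],[0,0,-0.3,0,0,0]]}}

```text
time: 6.13
ee_pos: [0.4966, 0.3112, 0.2884]
eef_rot: [0.739, 0.673, 0.002, 0.0]
ft_force: [0.6, 0.8, -2.4]
width: 0.0517
grip_force: 20.0
```

```bash
python3 -c "
from h import *
print(read_state()['width'],read_state()['ft_force'])
go(.509,-.1197,.285,84.5)"
```

```text
0.051737070439044935 [ 0.58537476  0.75834297 -2.38754364]
t 6.13 pos [0.4966 0.3112 0.2884] yaw 84.65 dist 0.431
shift [-1.4264  0.175   0.0089] turn [ 0.004 -0.003  0.003]
```

>>> {"name": "drive_tool", "arguments": {"increments": [[-0.05,0.006,0,0,0,0],[-0.15,0.018,0,0,0,0],[-0.27,0.033,0,0,0,0],[-0.39,0.048,0,0,0,0],[-0.51,0.063,0,0,0,0]]}}

```text
time: 6.55
ee_pos: [0.4998, 0.1545, 0.2841]
eef_rot: [0.739, 0.673, -0.001, -0.001]
ft_force: [0.5, -0.6, -0.9]
width: 0.0517
grip_force: 20.0
```

>>> {"name": "drive_tool", "arguments": {"increments": [[-0.12,0.015,0,0,0,0],[-0.24,0.03,0,0,0,0],[-0.36,0.045,0,0,0,0],[-0.48,0.06,0,0,0,0],[-0.6,0.075,0,0,0,0]]}}

```text
time: 6.97
ee_pos: [0.5053, -0.027, 0.2845]
eef_rot: [0.74, 0.673, -0.001, -0.001]
ft_force: [0.6, 0.9, -2.1]
width: 0.0519
grip_force: 20.0
```

>>> {"name": "drive_tool", "arguments": {"increments": [[-0.1,0.012,0,0,0,0],[-0.2,0.025,0,0,0,0],[-0.28,0.035,0,0,0,0],[-0.316,0.037,0,0,0,0],[-0.316,0.037,0,0,0,0]]}}

```text
time: 7.38
ee_pos: [0.5075, -0.1232, 0.2842]
eef_rot: [0.741, 0.672, -0.001, -0.001]
ft_force: [0.8, 0.3, -1.9]
width: 0.0515
grip_force: 20.0
```

>>> {"name": "drive_tool", "arguments": {"increments": [[0,0,0,0,0,0],[0,0,0,0,0,0],[0,0,0,0,0,0],[0,0,0,0,0,0],[0,0,0,0,0,0]]}}

```text
time: 7.8
ee_pos: [0.5087, -0.1194, 0.2859]
eef_rot: [0.739, 0.674, 0.0, 0.0]
ft_force: [-0.2, -0.4, -1.8]
width: 0.0514
grip_force: 20.0
```

```bash
python3 -c "
from h import *
go(.509,-.1197,.155,84.5)"
```

```text
t 7.8 pos [ 0.5087 -0.1194  0.2859] yaw 84.72 dist 0.131
shift [-0.0007  0.0011  0.4365] turn [0.    0.    0.005]
```

>>> {"name": "drive_tool", "arguments": {"increments": [[0,0.001,0.1,0,0,0],[0,0.001,0.2,0,0,0],[0,0.001,0.3,0,0,0],[0,0.001,0.39,0,0,0],[0,0.001,0.43,0,0,0]]}}

```text
time: 8.22
ee_pos: [0.5072, -0.1198, 0.1536]
eef_rot: [0.739, 0.673, -0.001, -0.002]
ft_force: [-0.4, -0.6, -1.2]
width: 0.0519
grip_force: 20.0
```

>>> {"name": "drive_tool", "arguments": {"increments": [[0,0,0.01,0,0,0],[0,0,0.03,0,0,0],[0,0,0.05,0,0,0],[0,0,0.065,0,0,0],[0,0,0.075,0,0,0]]}}

```text
time: 8.63
ee_pos: [0.5093, -0.1206, 0.1347]
eef_rot: [0.739, 0.673, 0.0, 0.001]
ft_force: [0.3, -0.6, -1.7]
width: 0.0519
grip_force: 20.0
```

>>> {"name": "drive_tool", "arguments": {"increments": [[0,0,0.02,0,0,0],[0,0,0.04,0,0,0],[0,0,0.06,0,0,0],[0,0,0.075,0,0,0],[0,0,0.08,0,0,0]]}}

```text
time: 9.05
ee_pos: [0.5084, -0.1204, 0.1094]
eef_rot: [0.739, 0.673, -0.0, -0.0]
ft_force: [0.4, 0.7, -1.8]
width: 0.0516
grip_force: 20.0
```

```bash
python3 -c "
from h import *
go(.509,-.1197,.1085,84.5);s=read_state();print(s['ft_force'],s['torque'],s['width'])
im=camera('side');cv2.imwrite('pics/s4.png',cv2.resize(im[120:260,200:390],None,fx=4,fy=4,interpolation=cv2.INTER_CUBIC))"
```

```text
t 9.05 pos [ 0.5084 -0.1204  0.1094] yaw 84.63 dist 0.001
shift [0.0023 0.0017 0.003 ] turn [-0.001 -0.     0.003]
[ 0.43623235  0.67163667 -1.81913254] [-0.01737    -0.0779884  -0.00102926] 0.051565852382087225
```

View pics/s4.png

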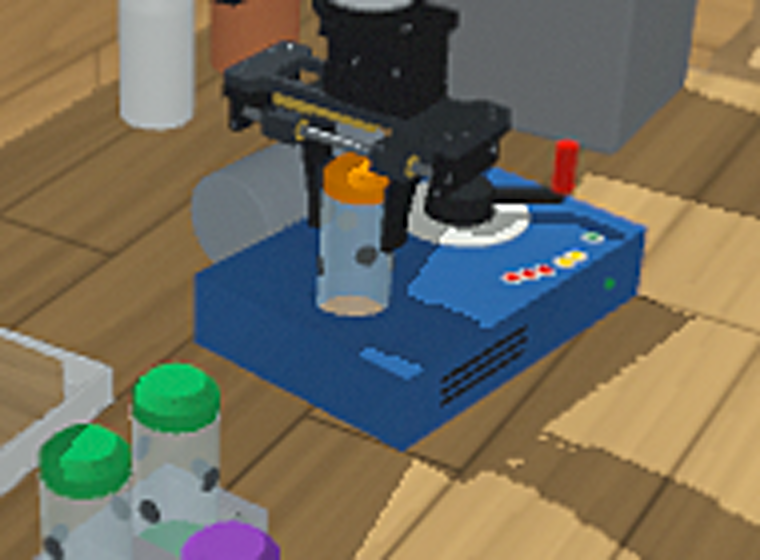

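>>> {"name": "drive_tool", "arguments": {"increments": [[0,0,0.003,0,0,0],[0,0,0.006,0,0,0],[0,0,0.008,0,0,0],[0,0,0.008,0,0,0],[0,0,0.008,0,0,0]]}}

```text
time: 9.52
ee_pos: [0.5091, -0.1205, 0.1084]
eef_rot: [0.739, 0.673, 0.0, 0.0]
ft_force: [-0.4, 0.7, 3.3]
width: 0.0516
grip_force: 20.0
```

>>> {"name": "drive_tool", "arguments": {"increments": [[0,0,0,0,0,0],[0,0,0,0,0,0],[0,0,0,0,0,0],[0,0,0,0,0,0],[0,0,0,0,0,0]], "claw": 0.1}}

```text
time: 9.93
ee_pos: [0.5089, -0.1204, 0.1079]
eef_rot: [0.739, 0.673, 0.0, 0.0]
ft_force: [-0.4, 0.4, 0.2]
width: 0.0749
grip_force: 0.0
```

>>> {"name": "drive_tool", "arguments": {"increments": [[0,0,-0.05,0,0,0],[0,0,-0.13,0,0,0],[0,0,-0.25,0,0,0],[0,0,-0.38,0,0,0],[0,0,-0.5,0,0,0]]}}

```text
time: 10.35
ee_pos: [0.5086, -0.1201, 0.2599]
eef_rot: [0.739, 0.673, 0.0, 0.0]
ft_force: [1.5, -1.0, -0.8]
width: 0.0782
grip_force: 0.0
```

Run:
```python
from h import *
a=np.radians(-11.4);M=R.from_euler('z',a).as_matrix()[:2,:2]
nest=np.array([.509,-.1197]);ax=nest+M@[.02,-.155]
print("axis",ax)
for q in(0,.2,.4,.6,.8,1.,1.2):
    t=np.radians(225)-q;print(q,(ax+M@(.08*np.array([np.cos(t),np.sin(t)]))).round(4),"tangent yaw",np.degrees(a+t)-90)
c=get_calibration("top");im=camera("top");hsv=cv2.cvtColor(im,cv2.COLOR_BGR2HSV)
for nm,lo,hi in[("orange",(6,180,90),(14,255,255)),("red",(0,190,90),(4,255,255))]:
    m=cv2.inRange(hsv,lo,hi);k,_,st,ce=cv2.connectedComponentsWithStats(m)
    for i in range(1,k):
        if st[i,4]>15: print(nm,st[i].tolist(),ce[i].round(1),onz(c,*ce[i],.165 if nm=="orange" else .105).round(4))
cs=get_calibration("side");im=camera("side");hsv=cv2.cvtColor(im,cv2.COLOR_BGR2HSV);m=cv2.inRange(hsv,(0,190,70),(4,255,255));k,_,st,ce=cv2.connectedComponentsWithStats(m)
for i in range(1,k):
    if st[i,4]>25: print("side red",st[i].tolist(),ce[i].round(1),onz(cs,*ce[i],.10).round(4))
go(*(ax+[-.0,-.0]),.3,0)
print(read_state()['joint_positions'])
```

```text
axis [ 0.49796854 -0.27559518]
0 [ 0.4313 -0.3199] tangent yaw 123.6
0.2 [ 0.4239 -0.3057] tangent yaw 112.1408440973835
0.4 [ 0.4194 -0.2904] tangent yaw 100.68168819476708
0.6 [ 0.418  -0.2745] tangent yaw 89.22253229215059
0.8 [ 0.4198 -0.2586] tangent yaw 77.76337638953416
1.0 [ 0.4247 -0.2434] tangent yaw 66.30422048691767
1.2 [ 0.4326 -0.2295] tangent yaw 54.845064584301184
orange [307, 213, 5, 11, 41] [308.8 217.4] [ 0.5061 -0.0987  0.165 ]
side red [338, 155, 6, 14, 62] [340.6 161.3] [ 0.4337 -0.3195  0.1   ]
t 10.45 pos [ 0.5114 -0.1205  0.2639] yaw 84.64 dist 0.16
shift [-0.5193  0.0048 -0.1193] turn [ 0.011 -0.006  1.881]
[ 0.84352251  0.15089102 -0.76700843  1.63397218  0.10855238  1.39100006
 -0.02996254]
```

```bash
python3 -c "
from h import *
go(.4313,-.3199,.21,73.6)"
```

```text
t 10.45 pos [ 0.5114 -0.1205  0.2639] yaw 84.64 dist 0.222
shift [-0.6864 -0.2052  0.1793] turn [0.011 0.002 0.245]
```

>>> {"name": "drive_tool", "arguments": {"increments": [[-0.12,-0.035,0,0,0,0.05],[-0.24,-0.07,0,0,0,0.1],[-0.36,-0.105,0.03,0,0,0.15],[-0.48,-0.14,0.08,0,0,0.2],[-0.6,-0.175,0.13,0,0,0.24]], "claw": 0.3}}

```text
time: 10.87
ee_pos: [0.439, -0.2964, 0.2187]
eef_rot: [0.8, 0.6, -0.0, 0.001]
ft_force: [-0.1, -0.7, 0.6]
width: 0.0624
grip_force: 0.0
```

```bash
python3 -c "
from h import *
go(.4313,-.3199,.19,73.6)"
```

```text
t 10.87 pos [ 0.439  -0.2964  0.2187] yaw 73.72 dist 0.038
shift [-0.0823 -0.0027  0.0959] turn [0.001 0.001 0.003]
```

>>> {"name": "drive_tool", "arguments": {"increments": [[-0.04,-0.001,0.04,0,0,0],[-0.065,-0.002,0.08,0,0,0],[-0.07,-0.003,0.096,0,0,0],[-0.07,-0.003,0.096,0,0,0],[-0.07,-0.003,0.096,0,0,0]]}}

```text
time: 11.28
ee_pos: [0.4341, -0.313, 0.1905]
eef_rot: [0.799, 0.602, 0.0, -0.0]
ft_force: [0.3, -0.1, 0.4]
width: 0.061
grip_force: 0.0
```

Run:
```python
from h import *
go(.4313,-.3199,.087,73.6)
c=get_calibration("wrist");im=camera("wrist");cv2.imwrite("pics/w5.png",im)
hsv=cv2.cvtColor(im,cv2.COLOR_BGR2HSV);m=cv2.inRange(hsv,(0,170,70),(5,255,255));k,_,st,ce=cv2.connectedComponentsWithStats(m)
for i in range(1,k):
    if st[i,4]>25: print("red",st[i].tolist(),ce[i].round(1),onz(c,*ce[i],.12).round(4))
ct=get_calibration("top");im=camera("top");hsv=cv2.cvtColor(im,cv2.COLOR_BGR2HSV);m=cv2.inRange(hsv,(6,180,90),(14,255,255));k,_,st,ce=cv2.connectedComponentsWithStats(m)
for i in range(1,k):
    if st[i,4]>25: print("orange",st[i].tolist(),ce[i].round(1),onz(ct,*ce[i],.163).round(4))
```

```text
t 11.28 pos [ 0.4341 -0.313   0.1905] yaw 73.99 dist 0.104
shift [-0.025  -0.0027  0.3448] turn [ 0.    -0.001  0.009]
red [204, 55, 12, 12, 112] [209.4  60.5] [ 0.4278 -0.213   0.12  ]
red [198, 71, 12, 12, 108] [203.4  76.8] [ 0.421  -0.2215  0.12  ]
red [194, 88, 12, 12, 103] [199.6  93.4] [ 0.4153 -0.2308  0.12  ]
red [252, 187, 23, 35, 655] [263.1 204.4] [ 0.4343 -0.3151  0.12  ]
orange [307, 213, 22, 15, 109] [315.9 222.7] [ 0.4938 -0.1154  0.163 ]
```

View pics/w5.png

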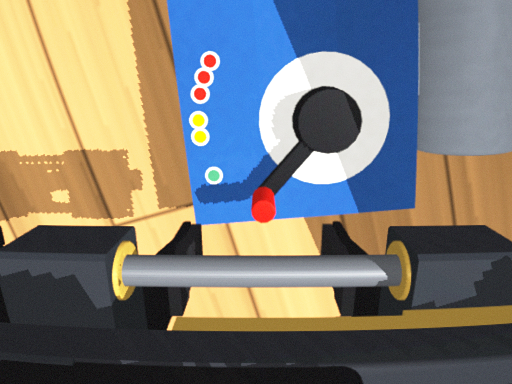

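Run:
```python
from h import *
c=get_calibration("wrist")
print(onz(c,326.5,120,.084),onz(c,325,117.5,.061),onz(c,263.5,211,.12),onz(c,263,204.4,.10))
go(.4325,-.3195,.087,73.6)
```

```text
[ 0.49695531 -0.27500717  0.084     ] [ 0.49994661 -0.27537456  0.061     ] [ 0.43345502 -0.32049581  0.12      ] [ 0.43279374 -0.32191433  0.1       ]
t 11.38 pos [ 0.4343 -0.3134  0.1911] yaw 73.98 dist 0.104
shift [-0.0211 -0.0005  0.347 ] turn [0.002 0.    0.008]
```

>>> {"name": "drive_tool", "arguments": {"increments": [[-0.02,0,0.05,0,0,0.006],[-0.024,0,0.13,0,0,0.006],[-0.024,0,0.22,0,0,0.006],[-0.024,0,0.3,0,0,0.006],[-0.024,0,0.343,0,0,0.006]]}}

```text
time: 11.8
ee_pos: [0.4308, -0.3203, 0.0855]
eef_rot: [0.801, 0.599, -0.0, -0.001]
ft_force: [-0.8, 0.7, -0.0]
width: 0.0611
grip_force: 0.0
```

>>> {"name": "drive_tool", "arguments": {"increments": [[0,0,0,0,0,0],[0,0,0,0,0,0],[0,0,0,0,0,0],[0,0,0,0,0,0],[0,0,0,0,0,0]], "claw": 0.95, "force": 15}}

```text
time: 12.22
ee_pos: [0.4317, -0.322, 0.0886]
eef_rot: [0.801, 0.599, 0.0, 0.001]
ft_force: [-0.8, 0.5, 0.2]
width: 0.0356
grip_force: 0.0
```

>>> {"name": "drive_tool", "arguments": {"increments": [[0,0,0,0,0,0],[0,0,0,0,0,0],[0,0,0,0,0,0],[0,0,0,0,0,0],[0,0,0,0,0,0]]}}

```text
time: 12.63
ee_pos: [0.4324, -0.3217, 0.0878]
eef_rot: [0.801, 0.599, 0.001, 0.001]
ft_force: [4.5, -0.3, -2.1]
width: 0.0178
grip_force: 15.0
```

Run:
```python
from h import *
s=read_state();print(s['ft_force'],s['width'],s['grip_force'])
go(.4313,-.3199,.087,73.6)
```

```text
[ 4.51806199 -0.34353904 -2.08564087] 0.01777409327394612 15.00766041688621
t 12.63 pos [ 0.4324 -0.3217  0.0878] yaw 73.59 dist 0.002
shift [ 0.0048 -0.0052  0.0026] turn [ 0.004  0.    -0.   ]
```

```bash
cat > arc.py <<'E'
from h import *
import sys
s=read_state();Rt=R.from_quat(s["eef_rot"]);ax=np.array([.498,-.2756,s["ee_pos"][2]])
v=s["ee_pos"]-ax;q=np.radians(225-11.4)-np.arctan2(v[1],v[0])%(2*np.pi)
yaw=np.arctan2(*Rt.as_matrix()[[1,0],0])
print("t",s["time"],"q from tcp",q,"r",np.hypot(*v[:2]),"q from yaw",np.radians(73.6)-yaw,"F",s["ft_force"].round(1),s["grip_force"],s["width"])
p=Rt.inv().apply(-v)
for a in np.linspace(0,float(sys.argv[1]),6)[1:]:print(((p-R.from_euler('z',a).apply(p))/.3).round(4),round(a/(np.pi/4),4))
E
python3 arc.py .25
```

```text
t 12.6333 q from tcp -0.02626990499710491 r 0.08020754501624681 q from yaw 0.00018910571051655722 F [ 4.5 -0.3 -2.1] 15.00766041688621 0.01777409327394612
[ 0.0086 -0.0103 -0.    ] 0.0637
[ 0.0177 -0.0201  0.    ] 0.1273
[ 0.0272 -0.0294 -0.    ] 0.191
[ 0.0372 -0.0383  0.    ] 0.2546
[ 0.0477 -0.0466  0.    ] 0.3183
```

>>> {"name": "drive_tool", "arguments": {"increments": [[0.0086,-0.0103,0,0,0,0.064],[0.0177,-0.0201,0,0,0,0.127],[0.0272,-0.0294,0,0,0,0.191],[0.0372,-0.0383,0,0,0,0.255],[0.0477,-0.0466,0,0,0,0.318]], "force": 25}}

```text
time: 13.05
ee_pos: [0.4235, -0.3039, 0.0878]
eef_rot: [0.87, 0.494, 0.001, 0.001]
ft_force: [8.2, -2.2, -4.3]
width: 0.0172
grip_force: 25.0
```

```bash
python3 arc.py .25
```

```text
t 13.05 q from tcp 0.22294076454553524 r 0.07972051617116634 q from yaw 0.2521866097042902 F [ 8.2 -2.2 -4.3] 25.01480975188315 0.017188065709106314
[ 0.0085 -0.0102 -0.    ] 0.0637
[ 0.0175 -0.02    0.    ] 0.1273
[ 0.027  -0.0293 -0.    ] 0.191
[ 0.0369 -0.0381  0.    ] 0.2546
[ 0.0472 -0.0465  0.    ] 0.3183
```

>>> {"name": "drive_tool", "arguments": {"increments": [[0.0086,-0.0103,0,0,0,0.064],[0.0177,-0.0201,0,0,0,0.127],[0.0272,-0.0294,0,0,0,0.191],[0.0372,-0.0383,0,0,0,0.255],[0.0477,-0.0466,0,0,0,0.318]]}}

```text
time: 13.47
ee_pos: [0.4193, -0.2851, 0.0879]
eef_rot: [0.924, 0.381, 0.002, 0.002]
ft_force: [11.9, -5.7, -8.3]
width: 0.0174
grip_force: 25.0
```

>>> {"name": "drive_tool", "arguments": {"increments": [[0.0086,-0.0103,0,0,0,0.064],[0.0177,-0.0201,0,0,0,0.127],[0.0272,-0.0294,0,0,0,0.191],[0.0372,-0.0383,0,0,0,0.255],[0.0477,-0.0466,0,0,0,0.318]]}}

```text
time: 13.88
ee_pos: [0.4198, -0.2651, 0.088]
eef_rot: [0.965, 0.263, 0.002, 0.002]
ft_force: [12.7, -5.5, -9.1]
width: 0.017
grip_force: 25.0
```

```bash
python3 arc.py .25
```

```text
t 13.8833 q from tcp 0.7197409149904122 r 0.07888069505205318 q from yaw 0.7516735504126237 F [12.7 -5.5 -9.1] 25.024854519870132 0.017040258114854722
[ 0.0084 -0.0101 -0.    ] 0.0637
[ 0.0173 -0.0198  0.    ] 0.1273
[ 0.0266 -0.0291 -0.    ] 0.191
[ 0.0364 -0.0378  0.    ] 0.2546
[ 0.0466 -0.0461  0.    ] 0.3183
```

>>> {"name": "drive_tool", "arguments": {"increments": [[0.0084,-0.0101,0,0,0,0.064],[0.0173,-0.0198,0,0,0,0.127],[0.0266,-0.0291,0,0,0,0.191],[0.0364,-0.0378,0,0,0,0.255],[0.0466,-0.0461,0,0,0,0.318]]}}

```text
time: 14.3
ee_pos: [0.4247, -0.2473, 0.088]
eef_rot: [0.99, 0.141, 0.003, 0.002]
ft_force: [12.3, -10.5, -11.6]
width: 0.0171
grip_force: 25.0
```

```bash
python3 arc.py .22
```

```text
t 14.3 q from tcp 0.9549774327312934 r 0.07857395171350623 q from yaw 1.0022245059005108 F [ 12.3 -10.5 -11.6] 25.03524759784341 0.017056556893564688
[ 0.0072 -0.009   0.    ] 0.056
[ 0.0148 -0.0177  0.    ] 0.112
[ 0.0227 -0.026   0.    ] 0.1681
[ 0.031 -0.034  0.   ] 0.2241
[ 0.0397 -0.0416  0.    ] 0.2801
```

>>> {"name": "drive_tool", "arguments": {"increments": [[0.0072,-0.009,0,0,0,0.056],[0.0148,-0.0177,0,0,0,0.112],[0.0227,-0.026,0,0,0,0.168],[0.031,-0.034,0,0,0,0.224],[0.0397,-0.0416,0,0,0,0.28]]}}

```text
time: 14.72
ee_pos: [0.4322, -0.2326, 0.088]
eef_rot: [1.0, 0.031, 0.003, 0.002]
ft_force: [11.2, -12.0, -9.8]
width: 0.0173
grip_force: 25.0
```

```bash
python3 arc.py .03
python3 - <<'E'
from h import *
im=camera("wrist");cv2.imwrite("pics/w6.png",im);c=get_calibration("wrist")
t=camera("side");cv2.imwrite("pics/s6.png",cv2.resize(t[120:260,200:390],None,fx=4,fy=4,interpolation=cv2.INTER_CUBIC))
E
```

```text
t 14.7167 q from tcp 1.1657651723511218 r 0.07861983081263635 q from yaw 1.2224332007718406 F [ 11.2 -12.   -9.8] 25.00819768058136 0.017347375833782232
[ 0.0009 -0.0013  0.    ] 0.0076
[ 0.0019 -0.0025  0.    ] 0.0153
[ 0.0029 -0.0038  0.    ] 0.0229
[ 0.0038 -0.005   0.    ] 0.0306
[ 0.0048 -0.0062  0.    ] 0.0382
```

View pics/s6.png

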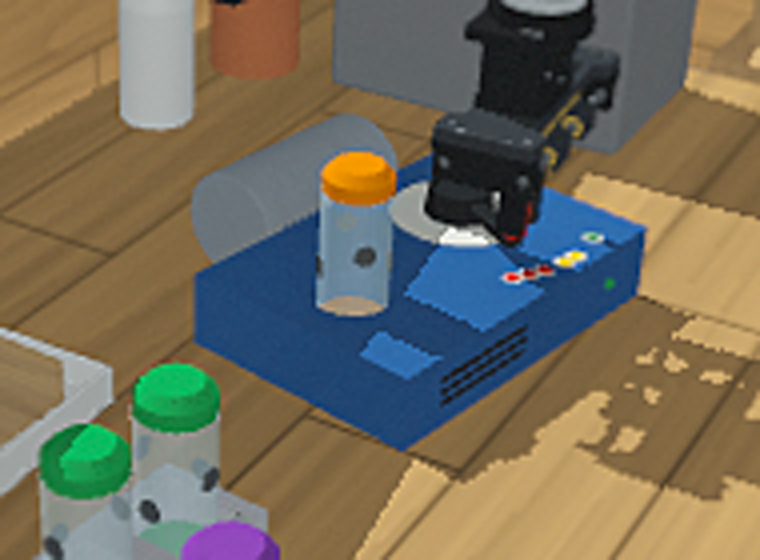

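>>> {"name": "drive_tool", "arguments": {"increments": [[0.0004,-0.0005,0,0,0,0],[0.0004,-0.0005,0,0,0,0],[0.0004,-0.0005,0,0,0,0],[0.0004,-0.0005,0,0,0,0],[0.0004,-0.0005,0,0,0,0]]}}

```text
time: 15.23
ee_pos: [0.4324, -0.2323, 0.088]
eef_rot: [0.999, 0.032, 0.003, 0.002]
ft_force: [11.1, -10.0, -10.1]
width: 0.0173
grip_force: 25.0
```

>>> {"name": "drive_tool", "arguments": {"increments": [[0,0,0,0,0,0],[0,0,0,0,0,0],[0,0,0,0,0,0],[0,0,0,0,0,0],[0,0,0,0,0,0]]}}

```text
time: 15.65
ee_pos: [0.4324, -0.2323, 0.088]
eef_rot: [0.999, 0.032, 0.003, 0.002]
ft_force: [11.3, -11.2, -11.1]
width: 0.0171
grip_force: 25.0
```

```bash
python3 arc.py .03
python3 - <<'E'
from h import *
for n in("wrist","side"):
    c=get_calibration(n);im=camera(n);hsv=cv2.cvtColor(im,cv2.COLOR_BGR2HSV);m=cv2.inRange(hsv,(0,190,50),(5,255,255));k,_,st,ce=cv2.connectedComponentsWithStats(m)
    for i in range(1,k):
        if st[i,4]>8:print(n,st[i].tolist(),ce[i].round(1),onz(c,*ce[i],.10).round(4)[:2])
    for q in(1.1,1.2,1.3):
        t=np.radians(213.6)-q;P=[.498+.08*np.cos(t),-.2756+.08*np.sin(t)]
        print(q,np.round(proj(c,P+[.12])),np.round(proj(c,P+[.08])))
    if n=="wrist":cv2.imwrite("pics/w7.png",im)
E
```

```text
t 15.65 q from tcp 1.1700404116775824 r 0.07858200602387123 q from yaw 1.220181647852736 F [ 11.3 -11.2 -11.1] 25.006387762259692 0.01711017752044148
[ 0.001  -0.0013  0.    ] 0.0076
[ 0.0019 -0.0025  0.    ] 0.0153
[ 0.0029 -0.0037  0.    ] 0.0229
[ 0.0039 -0.005   0.    ] 0.0306
[ 0.0048 -0.0062  0.    ] 0.0382
wrist [243, 219, 38, 36, 1093] [261.5 238.9] [ 0.4394 -0.2314]
wrist [213, 230, 10, 16, 111] [216.9 236.7] [ 0.4392 -0.2106]
1.1 [272. 283.] [269. 244.]
1.2 [256. 273.] [257. 235.]
1.3 [242. 261.] [245. 226.]
1.1 [332. 166.] [331. 178.]
1.2 [330. 167.] [328. 179.]
1.3 [327. 167.] [326. 179.]
```

View pics/w7.png

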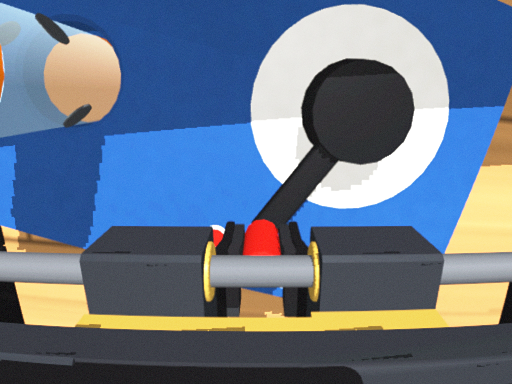

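>>> {"name": "drive_tool", "arguments": {"increments": [[0.001,-0.0013,0,0,0,0.008],[0.002,-0.0025,0,0,0,0.015],[0.0029,-0.0037,0,0,0,0.023],[0.0039,-0.005,0,0,0,0.03],[0.0039,-0.005,0,0,0,0.03]]}}

```text
time: 16.17
ee_pos: [0.4332, -0.2311, 0.088]
eef_rot: [1.0, 0.02, 0.002, 0.002]
ft_force: [9.6, -12.1, -9.7]
width: 0.0169
grip_force: 25.0
```

>>> {"name": "drive_tool", "arguments": {"increments": [[0,0,0,0,0,0],[0,0,0,0,0,0],[0,0,0,0,0,0],[0,0,0,0,0,0],[0,0,0,0,0,0]]}}

```text
time: 16.58
ee_pos: [0.4332, -0.2311, 0.088]
eef_rot: [1.0, 0.02, 0.003, 0.002]
ft_force: [10.3, -11.5, -9.3]
width: 0.0172
grip_force: 25.0
```

>>> {"name": "drive_tool", "arguments": {"increments": [[0,0,0,0,0,0],[0,0,0,0,0,0],[0,0,0,0,0,0],[0,0,0,0,0,0],[0,0,0,0,0,0]]}}

```text
time: 17.0
ee_pos: [0.4332, -0.2312, 0.088]
eef_rot: [1.0, 0.02, 0.003, 0.002]
ft_force: [8.9, -11.9, -9.5]
width: 0.0177
grip_force: 25.0
```

```bash
python3 arc.py .03|head -1; python3 -c "
from bench import *
print(close_job())"
```

```text
t 17.0 q from tcp 1.1874615383829203 r 0.07858280304794131 q from yaw 1.2440547656431258 F [  8.9 -11.9  -9.5] 25.009812510106713 0.017743521722086646
the job is handed in; nothing more can be done
None
```

I stood the orange feeder in the dryer's nest and let go of it. The job was handed in at 17.0 s with the gripper still holding the dial knob at about 1.19 rad by my estimate, against the third click's 1.20; the hand-in returned no verdict.

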